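# Line up the graded brass spice mills on the display plinth

### The job

Set the four brass spice mills out for display on the light-wood plinth, one standing upright and well centred on each round mark, in order of height: the tallest next to the little black lantern, going down step by step to the shortest next to the wooden jar. Don't knock any mill over, and leave the lantern and the jar standing where they are.

Things in the scene. Friction and masses are not known exactly. Their poses are not given: they have to be found in the camera images.
- mill_red: Loose brass spice mill, tallest of four: upright cylinder with a red domed cap and tiny brass knob. Height 136 mm overall, diameter 52 mm; the straight brass body reaches up to 116 mm, then the narrower cap. Origin: centre of its underside; z is its upright axis. Mass 0.14 to 0.53 kg. Starts upright on the counter, between robot and plinth.
- mill_blue: Loose brass spice mill, second tallest of four: upright cylinder with a blue domed cap and tiny brass knob. Height 114 mm overall, diameter 48 mm; the straight brass body reaches up to 94 mm, then the narrower cap. Origin: centre of its underside; z is its upright axis. Mass 0.14 to 0.53 kg. Starts upright on the counter, between robot and plinth.
- mill_green: Loose brass spice mill, third tallest of four: upright cylinder with a green domed cap and tiny brass knob. Height 92 mm overall, diameter 44 mm; the straight brass body reaches up to 72 mm, then the narrower cap. Origin: centre of its underside; z is its upright axis. Mass 0.14 to 0.53 kg. Starts upright on the counter, between robot and plinth.
- mill_white: Loose brass spice mill, shortest of four: upright cylinder with a white domed cap and tiny brass knob. Height 70 mm overall, diameter 40 mm; the straight brass body reaches up to 50 mm, then the narrower cap. Origin: centre of its underside; z is its upright axis. Mass 0.14 to 0.53 kg. Starts upright on the counter, between robot and plinth.
- mark_1: Flat round inlay, 62 mm across (dark ring, cream disc, dark dot), number 1 of four in a straight row, counted from the robot's right (-y) to left; 63 to 87 mm apart. Origin: its centre, on the plinth's top, 18 mm above the counter; z up, y along the row to the left. The fixed light-wood plinth is 110 mm deep, 470 long, 18 high.
- mark_2: Flat round inlay, 62 mm across (dark ring, cream disc, dark dot), number 2 of four in a straight row, counted from the robot's right (-y) to left; 63 to 87 mm apart. Origin: its centre, on the plinth's top, 18 mm above the counter; z up, y along the row to the left. The fixed light-wood plinth is 110 mm deep, 470 long, 18 high.
- mark_3: Flat round inlay, 62 mm across (dark ring, cream disc, dark dot), number 3 of four in a straight row, counted from the robot's right (-y) to left; 63 to 87 mm apart. Origin: its centre, on the plinth's top, 18 mm above the counter; z up, y along the row to the left. The fixed light-wood plinth is 110 mm deep, 470 long, 18 high.
- mark_4: Flat round inlay, 62 mm across (dark ring, cream disc, dark dot), number 4 of four in a straight row, counted from the robot's right (-y) to left; 63 to 87 mm apart. Origin: its centre, on the plinth's top, 18 mm above the counter; z up, y along the row to the left. The fixed light-wood plinth is 110 mm deep, 470 long, 18 high.
- lantern: Loose little black lantern with green glass, 60 mm across its foot, 110 mm high, standing on one end of the plinth, 80 to 96 mm beyond the last mark; it may be at either end and shows where the tallest mill belongs. Origin: centre of its underside. To be left alone.
- jar: Loose squat wooden trinket jar with a cream band, dark lid and orange knob, 62 mm across, 51 mm high, standing on the other end of the plinth, 80 to 96 mm beyond the last mark there. Origin: centre of its underside. To be left alone.
There are look-alikes about, which are no part of the job. Leave any orange or pink look-alike of the mill_red alone.

How it is judged:
By the outcome, as a careful person would: the job done as asked, in the order asked, and still so for the second after the job is handed in, with the robot touching nothing.
It also fails if it takes over 102 s, if anything falls off the work surface, if the arm or the gripper's body presses on something with over 40 N, if the wrist force passes 120 N, or if a joint passes its speed limit or range.

### The arm

A 6-joint arm with a two-finger parallel gripper is mounted at the origin on the work surface. World frame = base frame: x ahead of the robot, y to its left, z up, the work surface at z = 0. Lengths are in m, angles in rad, forces in N, time in s.
With the tool pointing down it reaches from about 0.25 to 0.85 m from the base axis. Payload 12.5 kg.
Tool frame: the origin (TCP) lies on the centre line of the jaws, within the pads' length; the fingertips stand 22 mm ahead of it and the grasp point (between the pads) lies 3 mm ahead of it; z points along the fingers, y is the line along which they close (so a half turn about z gives the same grasp; the last joint's range is limited). The gripper opens to 93 mm and grips with 3 to 60 N. Pads are 15 mm wide; open, the fingers measure 128 mm over their backs; the gripper's body (75 mm by 188 mm) begins 65 mm behind the grasp point.
Start: joints at [-1.316, 0.351, 1.652, -0, 1.139, -0.085], TCP at [0.183, -0.519, 0.241] pointing down, gripper open.
Joint ranges: [-2.75, 2.75], [-0.79, 2.1], [0.01, 2.65], [-1.57, 4.71], [0.07, 3.14], [-2.87, 2.87]. Speed limits (rad/s): [2.22, 2.22, 2.79, 3.14, 3.14, 3.14].

### API

Orientations are given as a rotation vector (axis times angle).
In Python, from plant import robot gives the robot as it stands. The module is installed in compiled form; this text tells all that it offers.
- The arm moves only by the tool apply_moves, never from a script. Its argument "motion" is a list of rows, each a list of 7 numbers: the closure, from -1 (fully open) to 1 (shut), then the shift along the tool's x, y, z in m, then the turn, a rotation vector about the tool's x, y, z in rad. A call has 1 to 10 rows; each row shifts and turns the commanded pose from where the row before left it, along the tool's axes as they then stand; what a row does not reach is not made up. A row lasts 1/10 s, in which the tool goes at most 50 mm and 8.59 degrees, less where a joint would pass 70% of its speed; a pose out of reach is approached as far as the arm can. A call with a gripper value outside its range is refused whole. The fingers move at their own pace and stop on an object; the grip force is fixed at half the most. Time passes only in rows, so rows that do not move let the fingers close. It gives the time, the measured TCP pose, the force, the opening and the grip force at its end, in the units of the state.
- robot.read_state(): the state, without advancing time (a new reading comes with each control period).
- robot.grab_frame(name): name is "scene" or "top" or "wrist"; returns a dict with "img" (400x640x3 uint8, red, green, blue), "depth" (400x640 float32, m along the optical axis (not along the pixel's ray), 0 where there is no reading), "fov_y" (degrees; the focal length in pixels is half the picture's height over the tangent of half this angle, whatever the lens; pixels are square), "cx", "cy" (the principal point, pixels), "view" (4x4, takes a point from world to camera coordinates); the wrist camera has in their place "tool_from_camera" (4x4, takes a point from camera to tool coordinates, whose origin is the TCP and whose axes are the flange's). Camera axes: x right, y down, z forward; pixel columns grow to the right and rows downward; lengths in m; the calibration is good to about 2 mm. A picture is of the moment at which its call begins: read the wrist's pose just before it.
- robot.sign_off(): hands the job in; it is judged then, once.
The state is a dict: "time_s": time; "joint_positions": joint angles; "qvel": joint speeds; "effort": joint torques, N m; "tool_pos": TCP position; "ee_rot": TCP orientation; "ft_force": force on the tool from outside, world axes, zero at the start; "moment": the same for the moment, N m; "opening": finger opening in m; "grasp_force": force on a finger pad.
Only numpy, scipy, OpenCV 4.12 (cv2) and the standard library are available. Lean on these libraries where they do the work, as an engineer would, in place of code of your own. Each camera call takes 0.05 s, during which the arm holds its last target. There are 200 camera calls.

## Working session

There is one attempt and no reset: what is moved stays moved. The work goes in short steps, Python scripts to look and compute and a tool call to move; the robot and the scene stay as the last step left them, time stands still between calls to the robot, and variables do not carry over. Pictures are saved under pics/ and viewed, at most 14 in all, crops included, and the job is handed in when it is done.

Besides the shell and the picture viewer there is one more tool, called as name(argument=value, ...), one argument or row to a line, values as JSON. apply_moves: Moves the arm, as the interface text tells. Its arguments: {"type":"object","properties":{"motion":{"type":"array"}},"required":["motion"]}

```bash
mkdir -p pics; cat > h.py <<'E'
import numpy as np, cv2
from plant import robot
from scipy.spatial.transform import Rotation as R
def grab(n,save=None):
    s=robot.read_state(); f=robot.grab_frame(n)
    f['f']=200/np.tan(np.radians(f['fov_y'])/2)
    if 'view' in f: f['c2w']=np.linalg.inv(f['view'])
    else:
        T=np.eye(4);T[:3,:3]=R.from_rotvec(s['ee_rot']).as_matrix();T[:3,3]=s['tool_pos'];f['c2w']=T@f['tool_from_camera']
    if save: cv2.imwrite('pics/'+save,f['img'][:,:,::-1])
    return f
def plane(f,u,v,z):
    d=f['c2w'][:3,:3]@np.array([(u-f['cx'])/f['f'],(v-f['cy'])/f['f'],1]);o=f['c2w'][:3,3]
    return o+d*(z-o[2])/d[2]
def cloud(f):
    v,u=np.mgrid[:400,:640];d=f['depth']
    P=np.stack([(u-f['cx'])/f['f']*d,(v-f['cy'])/f['f']*d,d],-1)
    return P@f['c2w'][:3,:3].T+f['c2w'][:3,3]
E
python3 - <<'E'
from h import *
for n in('scene','top'):
    f=grab(n,n+'0.png');print(n,f['fov_y'],f['cx'],f['cy'],f['c2w'].round(3).tolist())
s=robot.read_state();print(s)
E
```

```text
scene 54.99460833765436 321.4957454386579 204.55299821101258 [[-0.716, 0.371, -0.592, 1.045], [0.698, 0.37, -0.613, 0.546], [-0.008, -0.852, -0.524, 0.53], [0.0, 0.0, 0.0, 1.0]]
top 56.565681031098784 324.64117345668893 190.6784331902984 [[0.023, -0.997, 0.07, 0.457], [-1.0, -0.022, 0.015, -0.009], [-0.014, -0.071, -0.997, 0.793], [0.0, 0.0, 0.0, 1.0]]
{'time_s': 0.1, 'joint_positions': array([-1.31562627e+00,  3.51199090e-01,  1.65237551e+00, -8.88799913e-06,
        1.13911215e+00, -8.45815674e-02]), 'qvel': array([-0.00067654, -0.0011981 , -0.00180671, -0.00011144, -0.00212162,
        0.00103685]), 'effort': array([ 7.89932546e-04, -4.98027134e+01, -2.85702896e+01,  7.00663682e-02,
        2.39555212e-02, -5.45931744e-05]), 'tool_pos': array([ 0.183245  , -0.51825868,  0.24014023]), 'ee_rot': array([-3.09529711e+00, -5.30939084e-01,  1.58984753e-04]), 'ft_force': array([ 0.24114977,  0.18401274, -0.45260111]), 'moment': array([-2.07423245e-03,  4.09049865e-02, -4.43205179e-06]), 'grasp_force': 0.0, 'opening': 0.09303222383130288}
```

View pics/scene0.png

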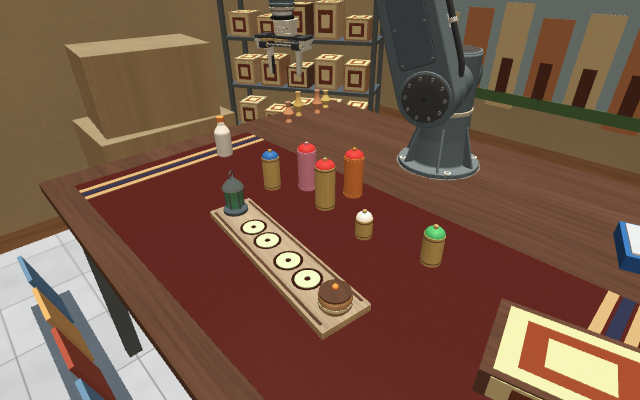

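View pics/top0.png

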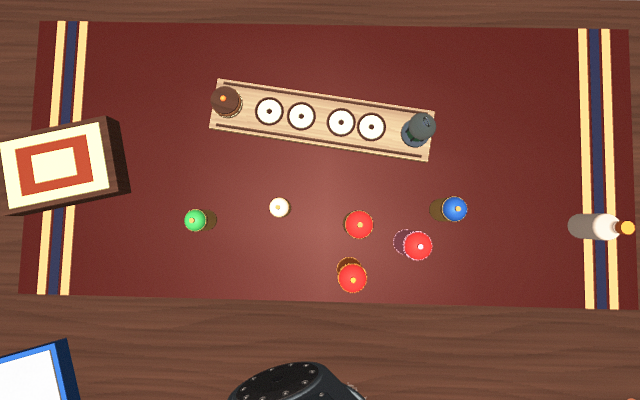

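Top view: the lantern is at (420,128), at the robot's right, so the tallest goes on mark_1 at (371,127). The other marks are at (341,122), (301,116) and (269,111), and the jar is at (226,101). Blue is at (455,209), white (279,207) and green (195,220). 

There are three red-capped candidates: top (359,224) / scene (325,185) brass body, top (418,246) / scene (306,165) pink body, and top (352,278) / scene (353,172) orange body. Only the brass one fits mill_red. I'll confirm that in a crop and triangulate.

```bash
cat > m.py <<'E'
from h import *
def blobs(f,name,roi,amin=40):
    h=cv2.cvtColor(f['img'],cv2.COLOR_RGB2HSV).astype(int);H,S,V=h[...,0],h[...,1],h[...,2]
    m={'red':((H<4)|(H>176))&(S>190)&(V>140),'blue':(H>98)&(H<120)&(S>120)&(V>70),'green':(H>50)&(H<75)&(S>140)&(V>80),'white':(S<50)&(V>165),'cream':(S<90)&(V>185)}[name].astype(np.uint8)
    x0,y0,x1,y1=roi;k=np.zeros_like(m);k[y0:y1,x0:x1]=m[y0:y1,x0:x1]
    out=[]
    for c in cv2.findContours(k,cv2.RETR_EXTERNAL,cv2.CHAIN_APPROX_NONE)[0]:
        if cv2.contourArea(c)>amin:
            (a,b),ax,_=cv2.fitEllipse(cv2.convexHull(c)) if len(cv2.convexHull(c))>5 else (cv2.minEnclosingCircle(c)[0],(0,0),0)
            out.append((a,b,cv2.contourArea(c)))
    return out
def tri(obs):
    A=np.zeros((3,3));b=np.zeros(3)
    for f,u,v in obs:
        d=f['c2w'][:3,:3]@np.array([(u-f['cx'])/f['f'],(v-f['cy'])/f['f'],1]);d/=np.linalg.norm(d);P=np.eye(3)-np.outer(d,d);A+=P;b+=P@f['c2w'][:3,3]
    x=np.linalg.solve(A,b);o=obs[0][0]['c2w'][:3,3]
    return x
E
python3 - <<'E'
from m import *
t=grab('top');s=grab('scene')
rt={'red':(330,195,440,300),'blue':(430,190,480,230),'green':(180,200,220,240),'white':(260,190,300,225),'cream':(245,85,400,150)}
rs={'red':(290,135,370,185),'blue':(255,140,285,165),'green':(415,215,450,245),'white':(350,200,380,225),'cream':(235,210,330,300)}
for n in rt:
    a=blobs(t,n,rt[n]);b=blobs(s,n,rs[n])
    for p in a:
        best=[]
        for q in b:
            X=tri([(t,*p[:2]),(s,*q[:2])])
            def pr(f):
                c=f['view'][:3]@np.append(X,1);return np.array([f['cx']+f['f']*c[0]/c[2],f['cy']+f['f']*c[1]/c[2]])
            e=np.hypot(*(pr(t)-p[:2]))+np.hypot(*(pr(s)-q[:2]));best.append((e,X.round(4).tolist(),np.round(q,0).tolist()))
        print(n,np.round(p,1).tolist(),min(best) if best else None)
I=cv2.resize(s['img'][130:250,250:450],(800,480),interpolation=cv2.INTER_CUBIC);cv2.imwrite('pics/crop1.png',I[:,:,::-1])
c=cloud(t);print(c[160,280:300:10],c[115,255],c[92,250])
E
```

```text
blue [454.5, 208.6, 396.0] (np.float64(0.40588682950469135), [0.4785, -0.2405, 0.1003], [269.0, 155.0, 87.0])
green [194.6, 220.1, 82.5] None
white [278.4, 206.8, 230.5] (np.float64(0.4767335618150378), [0.475, 0.0935, 0.0554], [364.0, 216.0, 110.0])
cream [309.3, 141.4, 104.5] (np.float64(4.867468217563966), [0.6169, 0.033, 0.0299], [297.0, 240.0, 44.0])
cream [316.0, 118.5, 5733.5] (np.float64(1.0895506455018593), [0.6831, 0.0261, -0.0458], [275.0, 280.0, 116.0])
cream [310.7, 93.0, 59.0] (np.float64(14.023733891831359), [0.717, 0.0483, -0.0062], [275.0, 280.0, 116.0])
[[ 5.77199652e-01  1.00138070e-01  2.16490584e-03]
 [ 5.78057366e-01  7.89246980e-02 -5.76427478e-04]] [0.67011301 0.15414868 0.01821973] [0.7205381  0.16710236 0.0162212 ]
```

View pics/crop1.png

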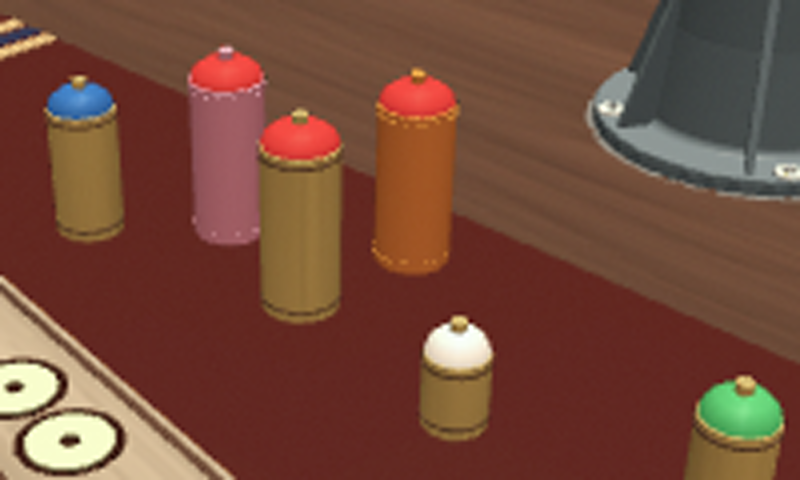

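The crop shows the brass-bodied red mill at scene x≈325 in front, with the pink one behind at x≈306 and the orange one at x≈353. The brass one is mill_red. The red, green and cream masks need fixing.

```bash
python3 - <<'E'
from m import *
t=grab('top');s=grab('scene')
for f,ps in((t,[(365,224),(352,270),(195,214),(262,111),(341,114),(255,110),(320,117)]),(s,[(320,164),(434,233),(301,280),(262,266),(280,258)])):
    h=cv2.cvtColor(f['img'],cv2.COLOR_RGB2HSV);print([(p,h[p[1],p[0]].tolist()) for p in ps])
E
```

```text
[((365, 224), [1, 178, 254]), ((352, 270), [1, 180, 254]), ((195, 214), [65, 134, 242]), ((262, 111), [30, 5, 255]), ((341, 114), [30, 5, 255]), ((255, 110), [10, 122, 107]), ((320, 117), [18, 79, 241])]
[((320, 164), [1, 185, 241]), ((434, 233), [65, 116, 217]), ((301, 280), [33, 49, 254]), ((262, 266), [18, 75, 207]), ((280, 258), [33, 49, 254])]
```

```bash
sed -i "s/(S>190)&(V>140)/(S>140)\&(V>170)/;s/(S>140)&(V>80)/(S>80)\&(V>90)/;s/(S<90)&(V>185)/(S<62)\&(V>235)/" m.py
cat > loc.py <<'E'
from m import *
t=grab('top');s=grab('scene')
rt={'red':(330,195,440,300),'blue':(430,190,480,230),'green':(175,200,220,240),'white':(260,190,300,225),'cream':(245,85,400,150)}
rs={'red':(290,135,370,185),'blue':(255,140,285,165),'green':(415,215,450,245),'white':(350,200,380,225),'cream':(235,210,330,300)}
for n in rt:
    a=blobs(t,n,rt[n]);b=blobs(s,n,rs[n])
    for p in a:
        best=[]
        for q in b:
            X=tri([(t,*p[:2]),(s,*q[:2])])
            def pr(f):
                c=f['view'][:3]@np.append(X,1);return np.array([f['cx']+f['f']*c[0]/c[2],f['cy']+f['f']*c[1]/c[2]])
            e=np.hypot(*(pr(t)-p[:2]))+np.hypot(*(pr(s)-q[:2]));best.append((e,X.round(4).tolist(),np.round(q,0).tolist()))
        print(n,np.round(p,1).tolist(),min(best) if best else None, plane(t,*p[:2],.018).round(4) if n=='cream' else '')
E
python3 loc.py
```

```text
red [352.2, 278.0, 530.5] (np.float64(0.23152382546752615), [0.3499, -0.0514, 0.1223], [354.0, 154.0, 120.0]) 
red [417.7, 245.6, 547.0] (np.float64(0.04334424729594282), [0.4102, -0.1674, 0.1224], [306.0, 148.0, 114.0]) 
red [358.7, 224.1, 517.5] (np.float64(0.04340556500938721), [0.4458, -0.0616, 0.122], [325.0, 164.0, 138.0]) 
blue [454.5, 208.6, 397.0] (np.float64(0.40588682950469135), [0.4785, -0.2405, 0.1003], [269.0, 155.0, 87.0]) 
green [194.4, 219.8, 312.5] (np.float64(0.7324243997434892), [0.4457, 0.2523, 0.0767], [435.0, 232.0, 184.0]) 
white [278.4, 206.8, 231.5] (np.float64(0.4702606633381201), [0.475, 0.0935, 0.0554], [364.0, 216.0, 110.0]) 
cream [370.9, 126.5, 399.5] (np.float64(0.0021924451939535432), [0.6492, -0.0918, 0.0214], [253.0, 226.0, 168.0]) [ 0.6501 -0.0921  0.018 ]
cream [340.6, 121.9, 397.5] (np.float64(0.11177257509587418), [0.658, -0.0281, 0.0212], [267.0, 240.0, 194.0]) [ 0.6588 -0.0281  0.018 ]
cream [300.9, 115.7, 393.0] (np.float64(0.14938534312798846), [0.6694, 0.0563, 0.0211], [288.0, 260.0, 250.0]) [0.6704 0.0565 0.018 ]
cream [268.9, 110.8, 389.0] (np.float64(0.17560807335669748), [0.6788, 0.1246, 0.021], [307.0, 278.0, 304.0]) [0.6797 0.125  0.018 ]
```

```bash
cat > go.py <<'E'
import sys
from h import *
# usage: go.py x y z yaw_deg(world angle of tool y)
x,y,z,yaw=map(float,sys.argv[1:5])
s=robot.read_state();M=R.from_rotvec(s['ee_rot']).as_matrix();p=s['tool_pos']
cy=np.degrees(np.arctan2(M[1,1],M[0,1]))
a=np.radians(yaw);N=np.array([[-np.sin(a),np.cos(a),0],[np.cos(a),np.sin(a),0],[0,0,-1]])
d=np.array([x,y,z])-p
print('t',round(s['time_s'],2),'pos',p.round(4),'yaw',cy.round(2),'tilt',np.degrees(np.arccos(-M[2,2])).round(2),'open',round(s['opening'],4),'F',s['ft_force'].round(1))
dy=(yaw-cy+180)%360-180
if abs(dy)>90: print('alt half turn possible')
print('tool turn z',round(-np.radians(dy),4),'then shift after turn',(N@d).round(4),'| shift w/o turn',(M.T@d).round(4),'len',np.linalg.norm(d).round(3))
E
python3 go.py .475 .0935 .2 -7.9
python3 -c "
from h import *
f=grab('wrist');print(f['tool_from_camera'].round(3))"
```

```text
t 0.4 pos [ 0.1833 -0.5185  0.2406] yaw -70.53 tilt 0.01 open 0.0928 F [-0.7 -0.2  0.6]
tool turn z -1.0932 then shift after turn [0.6463 0.2048 0.0406] | shift w/o turn [ 0.479  -0.4798  0.0407] len 0.679
[[ 0.001 -0.953 -0.302  0.084]
 [ 1.     0.001  0.     0.001]
 [ 0.    -0.302  0.953 -0.144]
 [ 0.     0.     0.     1.   ]]
```

apply_moves(
  motion=[
    [-1,0,0,0,0,0,-0.1366],
    [-1,0,0,0,0,0,-0.1366],
    [-1,0,0,0,0,0,-0.1366],
    [-1,0,0,0,0,0,-0.1366],
    [-1,0,0,0,0,0,-0.1366],
    [-1,0,0,0,0,0,-0.1366],
    [-1,0,0,0,0,0,-0.1366],
    [-1,0,0,0,0,0,-0.1366],
  ],
)

```text
time_s: 1.25
tool_pos: [0.1833, -0.5185, 0.2406]
ee_rot: [-2.364, -2.069, -0.0]
ft_force: [0.5, -0.2, -0.5]
opening: 0.0928
grasp_force: 0.0
```

apply_moves(
  motion=[
    [-1,0.038,0.012,0,0,0,0],
    [-1,0.038,0.012,0,0,0,0],
    [-1,0.038,0.012,0,0,0,0],
    [-1,0.038,0.012,0,0,0,0],
    [-1,0.038,0.012,0,0,0,0],
    [-1,0.038,0.012,0,0,0,0],
    [-1,0.038,0.012,0,0,0,0],
    [-1,0.038,0.012,0,0,0,0],
    [-1,0.038,0.012,0,0,0,0],
    [-1,0.038,0.012,0,0,0,0],
  ],
)

```text
time_s: 2.25
tool_pos: [0.355, -0.1572, 0.2409]
ee_rot: [2.369, 2.062, 0.0]
ft_force: [1.4, -0.5, 0.3]
opening: 0.093
grasp_force: 0.0
```

```bash
python3 go.py .475 .0935 .15 -7.9
```

```text
t 2.25 pos [ 0.355  -0.1572  0.2409] yaw -7.93 tilt 0.04 open 0.093 F [ 1.4 -0.5  0.3]
tool turn z -0.0005 then shift after turn [0.2648 0.0844 0.0909] | shift w/o turn [0.2649 0.0842 0.0909] len 0.292
```

apply_moves(
  motion=[
    [-1,0.038,0.012,0,0,0,0],
    [-1,0.038,0.012,0,0,0,0],
    [-1,0.038,0.012,0,0,0,0],
    [-1,0.038,0.012,0,0,0,0],
    [-1,0.038,0.012,0,0,0,0],
    [-1,0.038,0.012,0,0,0,0],
    [-1,0.037,0.012,0,0,0,0],
    [-1,0,0,0.03,0,0,0],
    [-1,0,0,0.03,0,0,0],
    [-1,0,0,0,0,0,0],
  ],
)

```text
time_s: 3.25
tool_pos: [0.4724, 0.0923, 0.1778]
ee_rot: [-2.366, -2.061, 0.008]
ft_force: [0.0, 0.3, -0.0]
opening: 0.0929
grasp_force: 0.0
```

```bash
python3 go.py .475 .0935 .034 -7.9; python3 - <<'E'
from m import *
f=grab('wrist','w1.png')
print([ (b, plane(f,b[0],b[1],.0554).round(4)) for b in blobs(f,'white',(0,0,640,400))])
E
```

```text
t 3.25 pos [0.4724 0.0923 0.1778] yaw -7.89 tilt 0.34 open 0.0929 F [ 0.   0.3 -0. ]
tool turn z 0.0003 then shift after turn [0.0015 0.0024 0.1438] | shift w/o turn [0.0017 0.0032 0.1438] len 0.144
[((318.7200622558594, 345.0548400878906, 6474.5), array([ 0.4511, -0.0597,  0.0554])), ((612.7689208984375, 287.87371826171875, 65.0), array([ 0.7373, -0.0306,  0.0554])), ((23.96571922302246, 287.9223937988281, 63.0), array([0.1793, 0.0442, 0.0554])), ((17.508028030395508, 287.9361572265625, 130.0), array([0.1731, 0.045 , 0.0554])), ((506.4990234375, 275.0749206542969, 1217.0), array([ 0.637 , -0.0032,  0.0554])), ((320.7589416503906, 198.34449768066406, 1231.5), array([0.4742, 0.095 , 0.0554])), ((521.739013671875, 198.52877807617188, 1814.5), array([0.647 , 0.0713, 0.0554])), ((536.07861328125, 126.71652221679688, 2238.0), array([0.6552, 0.1316, 0.0554]))]
```

View pics/w1.png

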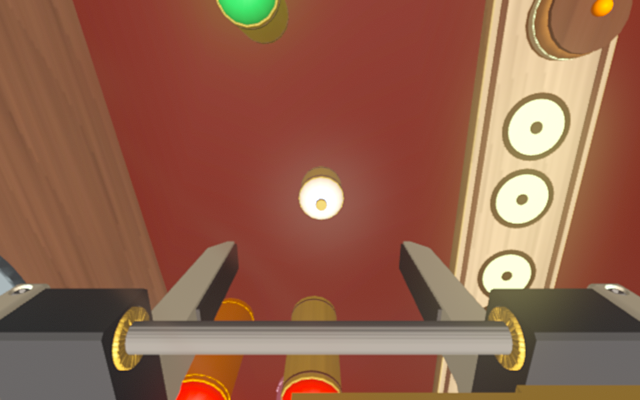

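In the wrist view the white cap is centred between the fingers at (321,198), which gives (0.474, 0.095) and agrees with the triangulation. Marks 2–4 are visible at right. I'll descend and grasp.

apply_moves(
  motion=[
    [-1,0.002,0.002,0.03,0,0,0],
    [-1,0,0,0.035,0,0,0],
    [-1,0,0,0.035,0,0,0],
    [-1,0,0,0.03,0,0,0],
    [-1,0,0,0.012,0,0,0],
    [-1,0,0,0,0,0,0],
    [1,0,0,0,0,0,0],
    [1,0,0,0,0,0,0],
    [1,0,0,0,0,0,0],
    [1,0,0,0,0,0,0],
  ],
)

```text
time_s: 4.3
tool_pos: [0.4769, 0.094, 0.0394]
ee_rot: [2.369, 2.062, 0.002]
ft_force: [0.8, 0.2, 0.1]
opening: 0.0655
grasp_force: 0.0
```

```bash
python3 go.py .475 .0945 .134 -7.9
```

```text
t 4.3 pos [0.4769 0.094  0.0394] yaw -7.92 tilt 0.07 open 0.0655 F [0.8 0.2 0.1]
tool turn z -0.0003 then shift after turn [ 0.0003 -0.0019 -0.0946] | shift w/o turn [ 0.0003 -0.0018 -0.0946] len 0.095
```

apply_moves(
  motion=[
    [1,0,-0.002,0.003,0,0,0],
    [1,0,0,0,0,0,0],
    [1,0,0,0,0,0,0],
    [1,0,0,0,0,0,0],
    [1,0,0,0,0,0,0],
    [1,0,0,0,0,0,0],
    [1,0,0,0,0,0,0],
  ],
)

```text
time_s: 5.0
tool_pos: [0.4744, 0.0942, 0.0356]
ee_rot: [-2.369, -2.063, 0.0]
ft_force: [-0.6, -0.2, -0.8]
opening: 0.0399
grasp_force: 30.0
```

```bash
python3 go.py .6793 .1248 .136 -7.9
```

```text
t 5.0 pos [0.4744 0.0942 0.0356] yaw -7.92 tilt 0.02 open 0.0399 F [-0.6 -0.2 -0.8]
tool turn z -0.0003 then shift after turn [ 0.0585  0.1988 -0.1004] | shift w/o turn [ 0.0585  0.1987 -0.1005] len 0.23
```

apply_moves(
  motion=[
    [1,0,0,-0.02,0,0,0],
    [1,0,0,-0.04,0,0,0],
    [1,0,0,-0.02,0,0,0],
    [1,0.01,0.035,0,0,0,0],
    [1,0.01,0.035,0,0,0,0],
    [1,0.01,0.035,0,0,0,0],
    [1,0.01,0.035,0,0,0,0],
    [1,0.01,0.035,0,0,0,0],
    [1,0.0085,0.0238,0,0,0,0],
    [1,0,0,0,0,0,0],
  ],
)

```text
time_s: 6.0
tool_pos: [0.6814, 0.125, 0.1149]
ee_rot: [2.369, 2.062, 0.001]
ft_force: [-0.2, -0.3, -1.8]
opening: 0.0393
grasp_force: 30.0
```

```bash
python3 go.py .6793 .1248 .0546 -7.9; python3 - <<'E'
from m import *
f=grab('wrist','w2.png')
print([ (np.round(b,1).tolist(), plane(f,b[0],b[1],.018).round(4)) for b in blobs(f,'cream',(0,0,640,400),500)])
E
```

```text
t 6.0 pos [0.6814 0.125  0.1149] yaw -7.92 tilt 0.05 open 0.0393 F [-0.2 -0.3 -1.8]
tool turn z -0.0003 then shift after turn [-0.0005 -0.0021  0.0603] | shift w/o turn [-0.0005 -0.0021  0.0603] len 0.06
[([315.6, 367.1, 1471.0], array([ 0.6575, -0.0289,  0.018 ])), ([318.1, 292.4, 3833.0], array([0.671 , 0.0512, 0.018 ])), ([314.6, 211.4, 1794.0], array([0.6785, 0.1254, 0.018 ]))]
```

View pics/w2.png

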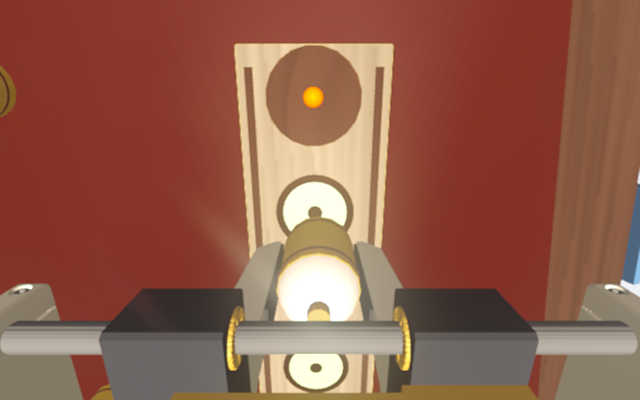

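The wrist view shows the held white mill just short of mark 4 at (315,211), which measures (0.6785, 0.1254) and agrees. The jar at (313,97) is clear. I'll lower it.

apply_moves(
  motion=[
    [1,0,0,0.025,0,0,0],
    [1,0,0,0.02,0,0,0],
    [1,0,0,0.01,0,0,0],
    [1,0,0,0.005,0,0,0],
    [1,0,0,0,0,0,0],
    [1,0,0,0,0,0,0],
    [1,0,0,0,0,0,0],
  ],
)

```text
time_s: 6.75
tool_pos: [0.6799, 0.1248, 0.0567]
ee_rot: [2.369, 2.062, 0.002]
ft_force: [-0.4, -1.3, -1.8]
opening: 0.0397
grasp_force: 30.0
```

```bash
python3 go.py .6790 .1250 .0546 -7.9
```

```text
t 6.75 pos [0.6799 0.1248 0.0567] yaw -7.92 tilt 0.08 open 0.0397 F [-0.4 -1.3 -1.8]
tool turn z -0.0003 then shift after turn [ 0.     -0.0009  0.0021] | shift w/o turn [ 0.     -0.0009  0.0021] len 0.002
```

apply_moves(
  motion=[
    [1,0,-0.0008,0.0015,0,0,0],
    [1,0,0,0,0,0,0],
    [1,0,0,0,0,0,0],
  ],
)

```text
time_s: 7.05
tool_pos: [0.6787, 0.1249, 0.0542]
ee_rot: [2.37, 2.063, 0.0]
ft_force: [0.1, 0.8, -2.4]
opening: 0.0394
grasp_force: 30.0
```

apply_moves(
  motion=[
    [-1,0,0,0,0,0,0],
    [-1,0,0,0,0,0,0],
    [-1,0,0,0,0,0,0],
    [-1,0,0,0,0,0,0],
    [-1,0,0,0,0,0,0],
    [-1,0,0,0,0,0,0],
    [-1,0,0,-0.03,0,0,0],
    [-1,0,0,-0.04,0,0,0],
    [-1,0,0,-0.04,0,0,0],
    [-1,0,0,-0.03,0,0,0],
  ],
)

```text
time_s: 8.05
tool_pos: [0.6791, 0.1249, 0.1969]
ee_rot: [2.369, 2.062, 0.003]
ft_force: [0.2, 0.1, 0.2]
opening: 0.0931
grasp_force: 0.0
```

```bash
python3 go.py .4455 .2525 .18 -7.9
```

```text
t 8.05 pos [0.6791 0.1249 0.1969] yaw -7.92 tilt 0.13 open 0.0931 F [0.2 0.1 0.2]
tool turn z -0.0003 then shift after turn [ 0.0943 -0.2489  0.0169] | shift w/o turn [ 0.0942 -0.249   0.0165] len 0.267
```

apply_moves(
  motion=[
    [-1,0.0135,-0.0355,0,0,0,0],
    [-1,0.0135,-0.0355,0,0,0,0],
    [-1,0.0135,-0.0355,0,0,0,0],
    [-1,0.0135,-0.0355,0,0,0,0],
    [-1,0.0135,-0.0355,0,0,0,0],
    [-1,0.0135,-0.0355,0,0,0,0],
    [-1,0.0133,-0.0359,0,0,0,0],
    [-1,0,0,0.02,0,0,0],
    [-1,0,0,0,0,0,0],
    [-1,0,0,0,0,0,0],
  ],
)

```text
time_s: 9.05
tool_pos: [0.4455, 0.2525, 0.1744]
ee_rot: [-2.37, -2.063, 0.0]
ft_force: [-0.4, -0.3, -0.3]
opening: 0.0931
grasp_force: 0.0
```

```bash
python3 go.py .4455 .2525 .058 -7.9; python3 - <<'E'
from m import *
f=grab('wrist')
print([ (np.round(b,1).tolist(), plane(f,b[0],b[1],.0767).round(4)) for b in blobs(f,'green',(0,0,640,400),100)])
t=grab('top');print([(np.round(b,1).tolist(),plane(t,b[0],b[1],.0734).round(4)) for b in blobs(t,'white',(245,85,300,150))])
E
```

```text
t 9.05 pos [0.4455 0.2525 0.1744] yaw -7.93 tilt 0.01 open 0.0931 F [-0.4 -0.3 -0.3]
tool turn z -0.0005 then shift after turn [ 0.     -0.      0.1164] | shift w/o turn [ 0.     -0.      0.1164] len 0.116
[([317.2, 208.8, 1754.0], array([0.4448, 0.2544, 0.0767]))]
[([299.8, 115.9, 151.0], array([0.6549, 0.0538, 0.0734])), ([269.1, 111.1, 57.0], array([0.6632, 0.1148, 0.0734])), ([265.0, 103.4, 237.0], array([0.6786, 0.1235, 0.0734]))]
```

apply_moves(
  motion=[
    [-1,0.001,0,0.03,0,0,0],
    [-1,0,0,0.035,0,0,0],
    [-1,0,0,0.035,0,0,0],
    [-1,0,0,0.016,0,0,0],
    [-1,0,0,0,0,0,0],
    [-1,0,0,0,0,0,0],
  ],
)

```text
time_s: 9.75
tool_pos: [0.4461, 0.2536, 0.0589]
ee_rot: [2.37, 2.062, 0.001]
ft_force: [0.7, -0.0, -0.8]
opening: 0.0929
grasp_force: 0.0
```

apply_moves(
  motion=[
    [1,0,0,0,0,0,0],
    [1,0,0,0,0,0,0],
    [1,0,0,0,0,0,0],
    [1,0,0,0,0,0,0],
    [1,0,0,0,0,0,0],
    [1,0,0,0,0,0,0],
    [1,0,0,0,0,0,0],
    [1,0,0,0,0,0,0],
    [1,0,0,0,0,0,0],
    [1,0,0,0,0,0,0],
  ],
)

```text
time_s: 10.75
tool_pos: [0.4452, 0.2535, 0.0581]
ee_rot: [-2.369, -2.063, 0.0]
ft_force: [-1.2, 0.7, 1.2]
opening: 0.0434
grasp_force: 30.0
```

```bash
python3 go.py .6703 .0558 .158 -7.9
```

```text
t 10.75 pos [0.4452 0.2535 0.0581] yaw -7.92 tilt 0.01 open 0.0434 F [-1.2  0.7  1.2]
tool turn z -0.0003 then shift after turn [-0.1649  0.2501 -0.0999] | shift w/o turn [-0.1649  0.2501 -0.0999] len 0.316
```

apply_moves(
  motion=[
    [1,0,0,-0.02,0,0,0],
    [1,0,0,-0.04,0,0,0],
    [1,0,0,-0.04,0,0,0],
    [1,-0.0236,0.0357,0,0,0,0],
    [1,-0.0236,0.0357,0,0,0,0],
    [1,-0.0236,0.0357,0,0,0,0],
    [1,-0.0236,0.0357,0,0,0,0],
    [1,-0.0236,0.0357,0,0,0,0],
    [1,-0.0236,0.0357,0,0,0,0],
    [1,-0.0233,0.0359,0,0,0,0],
  ],
)

```text
time_s: 11.75
tool_pos: [0.6711, 0.0543, 0.1576]
ee_rot: [-2.369, -2.062, 0.001]
ft_force: [-0.3, 0.8, -3.1]
opening: 0.0436
grasp_force: 30.0
```

apply_moves(
  motion=[
    [1,0,0,0,0,0,0],
    [1,0,0,0.03,0,0,0],
    [1,0,0,0.03,0,0,0],
    [1,0,0,0.012,0,0,0],
    [1,0,0,0.005,0,0,0],
    [1,0,0,0,0,0,0],
    [1,0,0,0,0,0,0],
    [1,0,0,0,0,0,0],
  ],
)

```text
time_s: 12.55
tool_pos: [0.6709, 0.0559, 0.0825]
ee_rot: [2.368, 2.062, 0.002]
ft_force: [0.6, 0.2, -2.3]
opening: 0.0434
grasp_force: 30.0
```

```bash
python3 go.py .6703 .0560 .0766 -7.9
```

```text
t 12.55 pos [0.6709 0.0559 0.0825] yaw -7.91 tilt 0.11 open 0.0434 F [ 0.6  0.2 -2.3]
tool turn z -0.0002 then shift after turn [ 0.     -0.0006  0.0059] | shift w/o turn [ 0.     -0.0006  0.0059] len 0.006
```

apply_moves(
  motion=[
    [1,0,0,0.0045,0,0,0],
    [1,0,0,0,0,0,0],
    [1,0,0,0,0,0,0],
    [1,0,0,0,0,0,0],
  ],
)

```text
time_s: 12.95
tool_pos: [0.6703, 0.0558, 0.0767]
ee_rot: [2.369, 2.063, 0.0]
ft_force: [-0.9, 0.6, -2.5]
opening: 0.0439
grasp_force: 30.0
```

Release, rise, then head for blue.

apply_moves(
  motion=[
    [-1,0,0,0,0,0,0],
    [-1,0,0,0,0,0,0],
    [-1,0,0,0,0,0,0],
    [-1,0,0,0,0,0,0],
    [-1,0,0,0,0,0,0],
    [-1,0,0,0,0,0,0],
    [-1,0,0,-0.03,0,0,0],
    [-1,0,0,-0.04,0,0,0],
    [-1,0,0,-0.04,0,0,0],
    [-1,0,0,-0.03,0,0,0],
  ],
)

```text
time_s: 13.95
tool_pos: [0.6707, 0.0558, 0.2194]
ee_rot: [2.368, 2.062, 0.003]
ft_force: [-0.1, 0.2, -0.4]
opening: 0.0928
grasp_force: 0.0
```

```bash
python3 go.py .4785 -.2405 .2 -7.9;python3 - <<'E'
from m import *
t=grab('top');print([(np.round(b,1).tolist(),plane(t,b[0],b[1],.0947).round(4)) for b in blobs(t,'green',(245,85,340,150))])
E
```

```text
t 13.95 pos [0.6707 0.0558 0.2194] yaw -7.91 tilt 0.13 open 0.0928 F [-0.1  0.2 -0.4]
tool turn z -0.0003 then shift after turn [-0.3199 -0.1496  0.0194] | shift w/o turn [-0.3199 -0.1496  0.019 ] len 0.354
[]
```

apply_moves(
  motion=[
    [-1,-0.0355,-0.0166,0,0,0,0],
    [-1,-0.0355,-0.0166,0,0,0,0],
    [-1,-0.0355,-0.0166,0,0,0,0],
    [-1,-0.0355,-0.0166,0,0,0,0],
    [-1,-0.0355,-0.0166,0,0,0,0],
    [-1,-0.0355,-0.0166,0,0,0,0],
    [-1,-0.0355,-0.0166,0,0,0,0],
    [-1,-0.0355,-0.0166,0,0,0,0],
    [-1,-0.0359,-0.0168,0,0,0,0],
    [-1,0,0,0.02,0,0,0],
  ],
)

```text
time_s: 15.0
tool_pos: [0.4771, -0.2441, 0.1984]
ee_rot: [2.37, 2.056, 0.001]
ft_force: [0.4, 0.4, -1.0]
opening: 0.0932
grasp_force: 0.0
```

apply_moves(
  motion=[
    [-1,0,0,0,0,0,0],
    [-1,0,0,0,0,0,0],
  ],
)

```text
time_s: 15.2
tool_pos: [0.4781, -0.2402, 0.1967]
ee_rot: [-2.369, -2.063, 0.0]
ft_force: [-0.3, -0.1, 0.7]
opening: 0.0931
grasp_force: 0.0
```

```bash
python3 go.py .4785 -.2405 .082 -7.9; python3 - <<'E'
from m import *
f=grab('wrist')
print([ (np.round(b,1).tolist(), plane(f,b[0],b[1],.1003).round(4)) for b in blobs(f,'blue',(0,0,640,400),300)])
t=grab('top','t2.png');print([(np.round(b,1).tolist(),plane(t,b[0],b[1],.0947).round(4)) for b in blobs(t,'green',(245,85,340,150))])
E
```

```text
t 15.2 pos [ 0.4781 -0.2402  0.1967] yaw -7.91 tilt 0.04 open 0.0931 F [-0.3 -0.1  0.7]
tool turn z -0.0001 then shift after turn [-0.0003  0.0004  0.1147] | shift w/o turn [-0.0003  0.0005  0.1147] len 0.115
[([317.6, 211.5, 2079.0], array([ 0.4774, -0.2401,  0.1003]))]
[([298.8, 105.0, 309.5], array([0.6702, 0.0546, 0.0947]))]
```

Green stands at (0.670, 0.055), within about 1.5 mm of mark 3. Blue is confirmed, so I'll descend and grasp.

apply_moves(
  motion=[
    [-1,0,0,0.03,0,0,0],
    [-1,0,0,0.035,0,0,0],
    [-1,0,0,0.035,0,0,0],
    [-1,0,0,0.0145,0,0,0],
    [-1,0,0,0,0,0,0],
    [-1,0,0,0,0,0,0],
  ],
)

```text
time_s: 15.9
tool_pos: [0.4788, -0.2404, 0.083]
ee_rot: [2.368, 2.063, 0.0]
ft_force: [0.5, -0.1, 0.7]
opening: 0.0929
grasp_force: 0.0
```

apply_moves(
  motion=[
    [1,0,0,0,0,0,0],
    [1,0,0,0,0,0,0],
    [1,0,0,0,0,0,0],
    [1,0,0,0,0,0,0],
    [1,0,0,0,0,0,0],
    [1,0,0,0,0,0,0],
    [1,0,0,0,0,0,0],
    [1,0,0,0,0,0,0],
    [1,0,0,0,0,0,0],
    [1,0,0,0,0,0,0],
  ],
)

```text
time_s: 16.9
tool_pos: [0.478, -0.2405, 0.0821]
ee_rot: [-2.369, -2.063, 0.0]
ft_force: [-1.3, 0.2, 1.8]
opening: 0.0476
grasp_force: 30.0
```

```bash
python3 go.py .6585 -.0282 .202 -7.9
```

```text
t 16.9 pos [ 0.478  -0.2405  0.0821] yaw -7.92 tilt 0.01 open 0.0476 F [-1.3  0.2  1.8]
tool turn z -0.0004 then shift after turn [ 0.2351  0.1496 -0.1199] | shift w/o turn [ 0.2351  0.1495 -0.1199] len 0.303
```

apply_moves(
  motion=[
    [1,0,0,-0.02,0,0,0],
    [1,0,0,-0.04,0,0,0],
    [1,0,0,-0.04,0,0,0],
    [1,0,0,-0.03,0,0,0],
    [1,0.0336,0.0214,0,0,0,0],
    [1,0.0336,0.0214,0,0,0,0],
    [1,0.0336,0.0214,0,0,0,0],
    [1,0.0336,0.0214,0,0,0,0],
    [1,0.0336,0.0214,0,0,0,0],
    [1,0.0336,0.0214,0,0,0,0],
  ],
)

```text
time_s: 17.9
tool_pos: [0.6335, -0.0569, 0.2114]
ee_rot: [-2.369, -2.062, 0.001]
ft_force: [1.3, -1.1, -3.3]
opening: 0.0476
grasp_force: 30.0
```

apply_moves(
  motion=[
    [1,0.0335,0.0212,0,0,0,0],
    [1,0,0,0,0,0,0],
    [1,0,0,0.03,0,0,0],
    [1,0,0,0.04,0,0,0],
    [1,0,0,0.025,0,0,0],
    [1,0,0,0.01,0,0,0],
    [1,0,0,0.003,0,0,0],
    [1,0,0,0,0,0,0],
    [1,0,0,0,0,0,0],
    [1,0,0,0,0,0,0],
  ],
)

```text
time_s: 18.9
tool_pos: [0.6592, -0.0283, 0.1055]
ee_rot: [2.368, 2.062, 0.002]
ft_force: [-1.0, -0.3, -3.7]
opening: 0.0473
grasp_force: 30.0
```

```bash
python3 go.py .6585 -.0282 .1006 -7.9
```

```text
t 18.9 pos [ 0.6592 -0.0283  0.1055] yaw -7.92 tilt 0.12 open 0.0473 F [-1.  -0.3 -3.7]
tool turn z -0.0003 then shift after turn [ 0.     -0.0007  0.0049] | shift w/o turn [ 0.     -0.0007  0.0049] len 0.005
```

apply_moves(
  motion=[
    [1,0,0,0.0035,0,0,0],
    [1,0,0,0,0,0,0],
    [1,0,0,0,0,0,0],
    [1,0,0,0,0,0,0],
  ],
)

```text
time_s: 19.3
tool_pos: [0.6586, -0.0282, 0.1007]
ee_rot: [2.369, 2.063, 0.0]
ft_force: [1.0, 0.5, -3.7]
opening: 0.048
grasp_force: 30.0
```

apply_moves(
  motion=[
    [-1,0,0,0,0,0,0],
    [-1,0,0,0,0,0,0],
    [-1,0,0,0,0,0,0],
    [-1,0,0,0,0,0,0],
    [-1,0,0,0,0,0,0],
    [-1,0,0,0,0,0,0],
    [-1,0,0,-0.03,0,0,0],
    [-1,0,0,-0.04,0,0,0],
    [-1,0,0,-0.04,0,0,0],
    [-1,0,0,-0.03,0,0,0],
  ],
)

```text
time_s: 20.3
tool_pos: [0.6589, -0.0283, 0.2434]
ee_rot: [2.368, 2.062, 0.002]
ft_force: [0.1, 0.2, -0.3]
opening: 0.093
grasp_force: 0.0
```

apply_moves(
  motion=[
    [-1,0,0,0,0,0,0.13],
    [-1,0,0,0,0,0,0.13],
    [-1,0,0,0,0,0,0.13],
    [-1,0,0,0,0,0,0.13],
    [-1,0,0,0,0,0,0.128],
  ],
)

```text
time_s: 20.8
tool_pos: [0.6586, -0.0282, 0.2406]
ee_rot: [-2.906, -1.193, 0.0]
ft_force: [0.1, -0.1, -0.1]
opening: 0.093
grasp_force: 0.0
```

```bash
python3 go.py .4457 -.0615 .23 -45
```

```text
t 20.8 pos [ 0.6586 -0.0282  0.2406] yaw -45.35 tilt 0.0 open 0.093 F [ 0.1 -0.1 -0.1]
tool turn z -0.0062 then shift after turn [-0.174  -0.127   0.0106] | shift w/o turn [-0.1748 -0.1259  0.0107] len 0.216
```

apply_moves(
  motion=[
    [-1,-0.029,-0.0211,0,0,0,0],
    [-1,-0.029,-0.0211,0,0,0,0],
    [-1,-0.029,-0.0211,0,0,0,0],
    [-1,-0.029,-0.0211,0,0,0,0],
    [-1,-0.029,-0.0211,0,0,0,0],
    [-1,-0.029,-0.0211,0,0,0,0],
    [-1,0,0,0,0,0,0],
    [-1,0,0,0,0,0,0],
  ],
)

```text
time_s: 21.6
tool_pos: [0.4462, -0.0617, 0.2412]
ee_rot: [2.903, 1.2, 0.002]
ft_force: [1.6, -0.2, 0.2]
opening: 0.0931
grasp_force: 0.0
```

```bash
python3 go.py .4457 -.0615 .102 -45; python3 - <<'E'
from m import *
f=grab('wrist','w3.png')
print([ (np.round(b,1).tolist(), plane(f,b[0],b[1],.122).round(4)) for b in blobs(f,'red',(0,0,640,400),300)])
t=grab('top');print([(np.round(b,1).tolist(),plane(t,b[0],b[1],.1183).round(4)) for b in blobs(t,'blue',(300,85,380,150))])
E
```

```text
t 21.6 pos [ 0.4462 -0.0617  0.2412] yaw -45.08 tilt 0.08 open 0.0931 F [ 1.6 -0.2  0.2]
tool turn z -0.0014 then shift after turn [-0.0002 -0.0005  0.1392] | shift w/o turn [-0.0003 -0.0006  0.1392] len 0.139
[([368.8, 302.7, 1648.5], array([ 0.4098, -0.1673,  0.122 ])), ([316.9, 203.6, 2015.0], array([ 0.4454, -0.0617,  0.122 ]))]
[([343.0, 108.7, 388.0], array([ 0.6575, -0.0296,  0.1183]))]
```

View pics/w3.png

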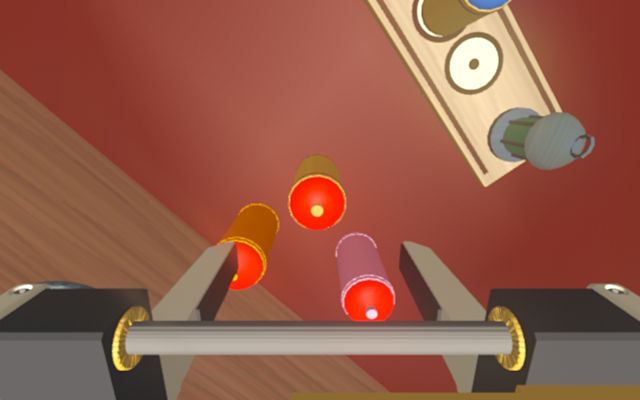

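The brass-bodied red mill is at (317,204), centred ahead of the fingers. Orange is at lower left (240,265) and pink at (367,298), both clear of the finger paths. Blue stands within about 2 mm of mark 2.

apply_moves(
  motion=[
    [-1,0,0,0.03,0,0,0],
    [-1,0,0,0.04,0,0,0],
    [-1,0,0,0.04,0,0,0],
    [-1,0,0,0.022,0,0,0],
    [-1,0,0,0.006,0,0,0],
    [-1,0,0,0,0,0,0],
    [-1,0,0,0,0,0,0],
  ],
)

```text
time_s: 22.4
tool_pos: [0.447, -0.0617, 0.1036]
ee_rot: [2.902, 1.201, 0.002]
ft_force: [-0.6, 0.8, -0.3]
opening: 0.0931
grasp_force: 0.0
```

apply_moves(
  motion=[
    [1,0,0,0,0,0,0],
    [1,0,0,0,0,0,0],
    [1,0,0,0,0,0,0],
    [1,0,0,0,0,0,0],
    [1,0,0,0,0,0,0],
    [1,0,0,0,0,0,0],
    [1,0,0,0,0,0,0],
    [1,0,0,0,0,0,0],
    [1,0,0,0,0,0,0],
    [1,0,0,0,0,0,0],
  ],
)

```text
time_s: 23.4
tool_pos: [0.446, -0.0615, 0.1027]
ee_rot: [-2.903, -1.201, 0.0]
ft_force: [-1.4, 0.7, 2.4]
opening: 0.0516
grasp_force: 30.0
```

apply_moves(
  motion=[
    [1,0,0,-0.02,0,0,0],
    [1,0,0,-0.03,0,0,0],
    [1,0,0,-0.04,0,0,0],
    [1,0,0,-0.04,0,0,0],
    [1,0,0,0,0,0,-0.13],
    [1,0,0,0,0,0,-0.13],
    [1,0,0,0,0,0,-0.13],
    [1,0,0,0,0,0,-0.13],
    [1,0,0,0,0,0,-0.128],
    [1,0,0,0,0,0,0],
  ],
)

```text
time_s: 24.4
tool_pos: [0.4456, -0.0615, 0.2321]
ee_rot: [-2.367, -2.064, 0.001]
ft_force: [-0.5, 0.3, -5.0]
opening: 0.0514
grasp_force: 30.0
```

```bash
python3 go.py .6497 -.0920 .232 -7.9
```

```text
t 24.4 pos [ 0.4456 -0.0615  0.2321] yaw -7.81 tilt 0.07 open 0.0514 F [-0.5  0.3 -5. ]
tool turn z 0.0016 then shift after turn [-2.100e-03  2.063e-01  1.000e-04] | shift w/o turn [-2.500e-03  2.063e-01 -2.000e-04] len 0.206
```

apply_moves(
  motion=[
    [1,-0.0003,0.0344,0,0,0,0],
    [1,-0.0003,0.0344,0,0,0,0],
    [1,-0.0004,0.0344,0,0,0,0],
    [1,-0.0004,0.0344,0,0,0,0],
    [1,-0.0004,0.0344,0,0,0,0],
    [1,-0.0004,0.0343,0,0,0,0],
    [1,0,0,0,0,0,0],
    [1,0,0,0,0,0,0],
  ],
)

```text
time_s: 25.2
tool_pos: [0.6498, -0.0921, 0.2313]
ee_rot: [-2.371, -2.058, 0.002]
ft_force: [-0.7, 1.0, -5.3]
opening: 0.0515
grasp_force: 30.0
```

apply_moves(
  motion=[
    [1,0,0,0.03,0,0,0],
    [1,0,0,0.04,0,0,0],
    [1,0,0,0.025,0,0,0],
    [1,0,0,0.01,0,0,0],
    [1,0,0,0.003,0,0,0],
    [1,0,0,0,0,0,0],
    [1,0,0,0,0,0,0],
    [1,0,0,0,0,0,0],
  ],
)

```text
time_s: 26.0
tool_pos: [0.6506, -0.0923, 0.126]
ee_rot: [2.368, 2.061, 0.002]
ft_force: [-0.3, -0.9, -4.6]
opening: 0.0519
grasp_force: 30.0
```

```bash
python3 go.py .6497 -.0920 .1212 -7.9
```

```text
t 26.0 pos [ 0.6506 -0.0923  0.126 ] yaw -7.93 tilt 0.12 open 0.0519 F [-0.3 -0.9 -4.6]
tool turn z -0.0005 then shift after turn [ 0.0001 -0.0009  0.0048] | shift w/o turn [ 0.0001 -0.0009  0.0048] len 0.005
```

apply_moves(
  motion=[
    [1,0,0,0.0035,0,0,0],
    [1,0,0,0,0,0,0],
    [1,0,0,0,0,0,0],
    [1,0,0,0,0,0,0],
  ],
)

```text
time_s: 26.4
tool_pos: [0.6501, -0.0922, 0.1212]
ee_rot: [2.37, 2.063, 0.0]
ft_force: [-0.4, -0.4, -3.7]
opening: 0.0515
grasp_force: 30.0
```

apply_moves(
  motion=[
    [-1,0,0,0,0,0,0],
    [-1,0,0,0,0,0,0],
    [-1,0,0,0,0,0,0],
    [-1,0,0,0,0,0,0],
    [-1,0,0,0,0,0,0],
    [-1,0,0,0,0,0,0],
    [-1,0,0,-0.03,0,0,0],
    [-1,0,0,-0.04,0,0,0],
    [-1,0,0,-0.04,0,0,0],
    [-1,0,0,-0.03,0,0,0],
  ],
)

```text
time_s: 27.4
tool_pos: [0.6504, -0.0922, 0.2639]
ee_rot: [2.368, 2.062, 0.002]
ft_force: [0.2, -0.6, 0.3]
opening: 0.0932
grasp_force: 0.0
```

apply_moves(
  motion=[
    [-1,0,-0.03,0,0,0,0],
    [-1,0,-0.035,0,0,0,0],
    [-1,0,-0.035,0,0,0,0],
    [-1,0,-0.035,0,0,0,0],
    [-1,0,-0.035,0,0,0,0],
    [-1,0,-0.035,0,0,0,0],
    [-1,0,-0.03,0,0,0,0],
    [-1,0,0,0,0,0,0],
  ],
)

```text
time_s: 28.2
tool_pos: [0.4148, -0.0593, 0.2613]
ee_rot: [-2.369, -2.063, 0.0]
ft_force: [0.0, -0.0, -0.2]
opening: 0.0929
grasp_force: 0.0
```

```bash
python3 - <<'E'
from m import *
t=grab('top','t9.png');s=grab('scene','s9.png')
for n,z,r,q in(('white',.0734,(250,92,285,125),(295,250,335,285)),('green',.0947,(280,85,325,130),(270,220,305,260)),('blue',.1183,(325,85,370,140),(250,195,285,240)),('red',.14,(355,85,400,140),(235,170,275,220))):
    a=blobs(t,n,r,100);b=blobs(s,n,q,60);print(n,a,[plane(t,*x[:2],z).round(4) for x in a],[plane(s,*x[:2],z).round(4) for x in b])
cv2.imwrite('pics/both.png',np.hstack([cv2.resize(t['img'][70:170,200:440],(480,200),interpolation=2),cv2.resize(s['img'][130:330,200:360],(320,400))[100:300]])[:,:,::-1])
c=cv2.resize(s['img'][150:350,200:400],(600,600),interpolation=2);cv2.imwrite('pics/c9.png',c[:,:,::-1])
E
```

```text
white [(264.97174072265625, 103.43558502197266, 230.0)] [array([0.6786, 0.1236, 0.0734])] [array([0.6792, 0.1242, 0.0734])]
green [(298.76519775390625, 105.00112915039062, 308.5)] [array([0.6702, 0.0546, 0.0947])] [array([0.6705, 0.055 , 0.0947])]
blue [(343.0107116699219, 108.73414611816406, 388.0)] [array([ 0.6575, -0.0296,  0.1183])] [array([ 0.6595, -0.0276,  0.1183])]
red [(379.1310119628906, 110.16573333740234, 521.5)] [array([ 0.6496, -0.0934,  0.14  ])] [array([ 0.6509, -0.0929,  0.14  ])]
```

View pics/t9.png

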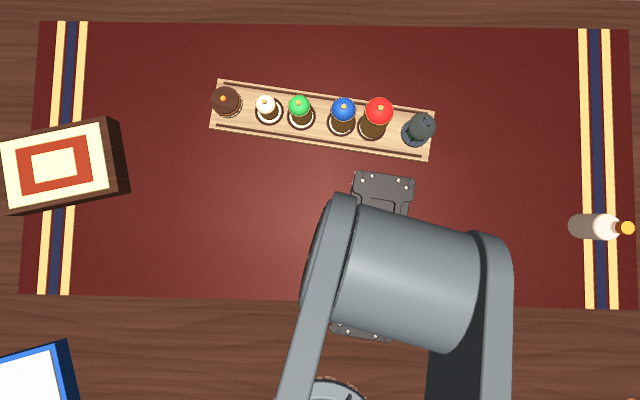

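View pics/c9.png

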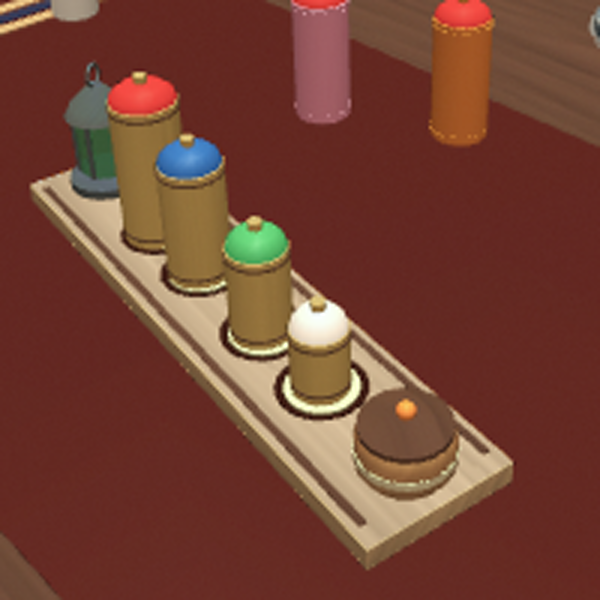

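All four mills stand upright on their marks, within about 2 mm of centre. The order from lantern (top view 420,128) to jar (226,101) is red (379,110), blue (343,109), green (299,105), white (265,103). The lantern, jar and look-alikes haven't moved, so I'm handing in.

```bash
python3 -c "
from plant import robot
print(robot.sign_off())"
```

```text
the job is handed in; nothing more can be done
None
```

The job is handed in: red, blue, green and white stand upright from the lantern to the jar, each measured within about 2 mm of its mark's centre, at about 28 s of the 102 s allowed, with the lantern, jar and look-alikes untouched.

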